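Put the cordless microphone on charge

ROBOT

A 7-joint arm with a two-finger parallel gripper is mounted at the origin on the work surface. World frame = base frame: x ahead of the robot, y to its left, z up, the work surface at z = 0. Lengths are in mm, angles in rad, forces in N, time in s.
With the tool pointing down it reaches from about 400 to 875 mm from the base axis. Payload 6.5 kg.
Tool frame: the origin (TCP) lies at the very end of the fingers, on their centre line; the grasp point (between the pads) lies 19 mm behind it; z points along the fingers, y is the line along which they close (so a half turn about z gives the same grasp; the last joint's range is limited). The gripper opens to 85 mm and grips with 20 to 120 N. Pads are 22 mm wide; open, the fingers measure 114 mm over their backs; the gripper's body (76 mm by 85 mm) begins 54 mm behind the grasp point. The pads swing forward as they close: fully open they stand 13 mm farther back than shut.
Start: joints at [1.18, 0.536, -0.004, 1.538, 0.003, 1.067, -0.071], TCP at [207.423, -616.008, 231.29] pointing down, gripper open.
Joint ranges: [-2.7, 2.7], [-0.37, 2.16], [-1.27, 1.26], [0.24, 2.4], [-1.31, 4.45], [0.19, 1.91], [-2.76, 2.76]. Speed limits (rad/s): [2.39, 2.39, 3.14, 3.14, 3.14, 3.14, 3.14].

INTERFACE

Orientations are given as a rotation vector (axis times angle).
In Python, from cell import manip gives the robot as it stands.
- The arm moves only by the tool carry_out, never from a script. Its argument "moves" is a list of rows, each a list of 3 entries, a list of its own where there are three numbers: the shift along the tool's x, y, z in mm, then the turn about the tool's z in rad, then the opening, from 0 (shut) to 1 (fully open). In form: [[[dx, dy, dz], yaw, gripper], ...]. A call has 1 to 5 rows; each row is the pose to reach, as a shift and turn from the pose commanded when the call began, along the tool's axes at that moment; what a row does not reach only later rows make up. A row lasts 1/10 s, in which the tool goes at most 50 mm and 8.59 degrees, less where a joint would pass 70% of its speed; a pose out of reach is approached as far as the arm can. A call with a gripper value outside its range is refused whole. The fingers move at their own pace and stop on an object; "squeeze" is the grip in N (left out, the last holds). Time passes only in rows, so rows that repeat a pose let the fingers close. It gives the time, the measured TCP pose, the force, the opening and the grip force at its end, in the units of the state.
- manip.observe(): the state, without advancing time (a new reading comes with each control period).
- manip.snapshot(name): name is "scene" or "top"; returns a dict with "img" (384x512x3 uint8, red, green, blue), "fx", "fy", "cx", "cy" (pixels), "rvec" (rotation vector, rad) and "tvec" (3), from world to camera coordinates, as OpenCV has them. Camera axes: x right, y down, z forward; pixel columns grow to the right and rows downward; lengths in mm; the calibration is good to about 2 mm. A picture is of the moment at which its call begins. There is no depth.
- manip.finish_job(): hands the job in; it is judged then, once.
The state is a dict: "time": time; "joint_positions": joint angles; "joint_vel": joint speeds; "joint_torque": joint torques, N m; "tcp_pos": TCP position; "tool_rot": TCP orientation; "contact_force": force on the tool from outside, world axes, zero at the start; "moment": the same for the moment, N m; "width": finger opening in mm; "grip_force": force on a finger pad.
Only numpy, scipy, OpenCV 4.12 (cv2) and the standard library are available. Lean on these libraries where they do the work, as an engineer would, in place of code of your own. Each camera call takes 0.05 s, during which the arm holds its last target. There are 200 camera calls.

TASK

Lift the cordless hand microphone up and off the clip it hangs from and set it down upright, all the way in, in the pocket of the charging dock, with its grille facing the dock's low front. Carry it all the way, do not drop it in. Leave the handheld radio hanging on its clip and the other things on the desk where they are.

Things in the scene. Friction and masses are not known exactly. Their poses are not given: they have to be found in the camera images.
- hanger: Fixed dark steel power-supply box, 100 (x) x 260 (y) x 65 (z) mm, with two identical steel clips standing in front of its +x face. Origin: centre of the box's underside, on the desk; x points out of its front, z up. The microphone hangs from one clip, the radio from the other; either may be on either side.
- clip_right (a point): Middle of the slot floor of the clip at y = -70 mm on the hanger, 68 mm in front of its origin, 85 mm above the desk. The clip is an upright plate, 36 mm wide, 4 mm thick, with a 12 mm wide slot open at the top; prong tops 101 mm above the desk. Something hanging must rise 25 mm to come free. Axes as the hanger's.
- clip_left (a point): The same for the clip at y = +70 mm.
- mic: Loose cordless hand microphone, grey plastic, 100 mm tall, 30 mm deep (x); lower part 42 mm wide (y), head (58 to 100 mm height) 50 mm wide with flat parallel sides, free to grip from above. 0.13 to 0.25 kg. Origin: centre of its underside; x out of its front (grille), z to its top. Hanging, it faces as the hanger does, leans a few degrees, underside 21 mm above the desk.
- mic_stud (a point): Neck of the steel button stud on the microphone's back, by which it hangs: 68 mm above and 17.5 mm behind the microphone's origin. The neck (8 mm diameter) sits in the clip's slot, its head (18 mm diameter, 3 mm thick) behind the clip plate; the stud ends 23.5 mm behind the microphone's origin.
- mic_grille (a point): Centre of the microphone's grille, on its front face: 15 mm in front of (x) and 80 mm above the microphone's origin.
- radio: Loose black handheld radio hanging by a like stud from the other clip, to be left there: 30 x 50 x 125 mm with a stub antenna (12 mm thick) and a knob on top, 165 mm tall in all. Origin: centre of its underside, 21 mm above the desk; x out of its front, z up.
- dock: Fixed black charging dock with a dark grey pocket, on the desk. Origin: underside of its rear housing (85 x 78 mm, 50 mm high); x points to its low front, z up. The pocket is in front of the housing, centred 70 mm along x from the origin.
- dock_floor (a point): Centre of the pocket's floor, 12 mm above the desk; axes as the dock's. Pocket 38 mm (x) by 50 mm (y), upright walls with sloping lips, 4 mm to spare all round the microphone's foot (30 x 42 mm). Front wall about 35 mm, sides about 40 mm, back 36 mm above the desk, then the 50 mm high housing from 30 mm behind the pocket's centre.
- battery: Loose black battery pack lying flat, 55 x 95 x 24 mm; origin at the centre of its underside. Leave alone.
- drink: Loose small amber bottle, 44 mm diameter, 105 mm tall; origin at the centre of its underside. Leave alone.
- mug: Loose white mug, 78 mm diameter, 85 mm tall; origin at the centre of its underside. Leave alone.
There are look-alikes about, which are no part of the job. What is shaped like the mic but red is not meant.

How it is judged (in metres and radians):
On the way, in this order (a step that is already met when the one before it is completed fails the run):
1. the microphone is held by the fingers, lifted clear of its clip (contact force between the fingers and mic above 1 N and contact force between mic and hanger below 0.1 N and z of mic in the frame of hanger above 0.041 m), for 0.1 s.
2. the fingers still hold the microphone with its foot in the dock's pocket (less than 18 mm above the pocket's floor) (contact force between the fingers and mic above 1 N and z of mic in the frame of dock_floor below 0.018 m and x of mic in the frame of dock_floor between -0.01 and 0.01 m and y of mic in the frame of dock_floor between -0.01 and 0.01 m), for 0.05 s.
At the end, for the whole second after the job is handed in: The microphone stands in the dock's pocket: its underside within 8 mm of the pocket's centre along each axis and on the pocket's floor (-3 to +4 mm), upright within 0.12 rad, its grille towards the dock's low front, at rest; the radio still hangs within 20 mm of where it was (x of mic in the frame of dock_floor between -0.008 and 0.008 m and y of mic in the frame of dock_floor between -0.008 and 0.008 m and z of mic in the frame of dock_floor between -0.003 and 0.004 m and angle between mic's own z axis and vertical below 0.12 rad and x of mic_grille in the frame of dock_floor above 0 m and linear speed of mic below 0.02 m/s and distance of radio from where it was at the start of the episode below 0.02 m); the robot touches nothing.
It fails at once if the radio is moved more than 20 mm on its clip (distance of radio from where it was at the start of the episode above 0.02 m).
It fails at once if the microphone falls freely (faster than 0.6 m/s with no finger on it) (linear speed of mic above 0.6 m/s and contact force between the fingers and mic below 0.1 N).
It fails at once if the battery pack, the bottle or the mug is moved more than 30 mm (distance of any of battery, drink, mug from where it was at the start of the episode above 0.03 m).
It also fails if it takes over 45 s, if anything falls off the work surface, if the arm or the gripper's body presses on something with over 40 N, if the wrist force passes 120 N, or if a joint passes its speed limit or range.

## Working session

There is one attempt and no reset: what is moved stays moved. The work goes in short steps, Python scripts to look and compute and a tool call to move; the robot and the scene stay as the last step left them, time stands still between calls to the robot, and variables do not carry over. Pictures are saved under pics/ and viewed, at most 10 in all, crops included, and the job is handed in when it is done.

Besides the shell and the picture viewer there is one more tool, called after "Emit:" as a command line: name --argument value ..., lists and objects as JSON in quotes. carry_out: Moves the arm, as the interface text tells. Its arguments: {"type":"object","properties":{"moves":{"type":"array"},"squeeze":{"type":"number"}},"required":["moves"]}

```bash
mkdir -p pics; cat > h.py <<'E'
import numpy as np,cv2,pickle
from cell import manip
def ray(s,u,v):
    R=cv2.Rodrigues(np.array(s["rvec"],float))[0];t=np.array(s["tvec"],float).ravel()
    d=R.T@np.array([(u-s["cx"])/s["fx"],(v-s["cy"])/s["fy"],1]);return -R.T@t,d
def onz(s,u,v,z):
    c,d=ray(s,u,v);return c+d*(z-c[2])/d[2]
def proj(s,P):
    R=cv2.Rodrigues(np.array(s["rvec"],float))[0];p=R@np.array(P,float)+np.array(s["tvec"],float).ravel()
    return s["cx"]+s["fx"]*p[0]/p[2],s["cy"]+s["fy"]*p[1]/p[2]
def save(n,tag):
    s=manip.snapshot(n);pickle.dump(s,open(f"{tag}.pkl","wb"));return s
E
python3 - <<'E'
from h import *
for n in("scene","top"):
    s=save(n,n+"0");print(n,s["fx"],ray(s,256,192))
    cv2.imwrite(f"pics/{n}0.png",cv2.resize(s["img"][:,:,::-1],(800,600),interpolation=cv2.INTER_CUBIC))
print(manip.observe())
E
```

```text
scene 498.6826746744988 (array([1475.90072169, -398.60300831,  934.99731285]), array([-0.69068258,  0.31893564, -0.64906016]))
top 346.54296103104326 (array([ 412.68757618,    6.80145052, 1159.10724565]), array([ 0.15042988, -0.00842494, -0.98886694]))
{'time': 0.1, 'joint_positions': array([ 1.17982218,  0.53711212, -0.00443977,  1.53877329,  0.00255415,
        1.06732052, -0.07118347]), 'joint_vel': array([-0.00240286,  0.00034478,  0.00144012, -0.00337711,  0.00022056,
       -0.00018532,  0.00079652]), 'joint_torque': array([ 3.34395962e-03, -5.84563780e+01,  1.05248060e+00, -2.59776717e+01,
        1.26968982e-02,  4.59478164e-03, -4.30166801e-05]), 'tcp_pos': array([ 207.2258235 , -615.47032459,  230.48701736]), 'tool_rot': array([-3.09869371e+00, -5.07764630e-01,  5.28611286e-04]), 'contact_force': array([-0.36224944, -0.20561317, -0.40641179]), 'moment': array([ 0.03621848, -0.02241731,  0.04082373]), 'grip_force': 0.0, 'width': 85.28884912706998}
```

View pics/scene0.png

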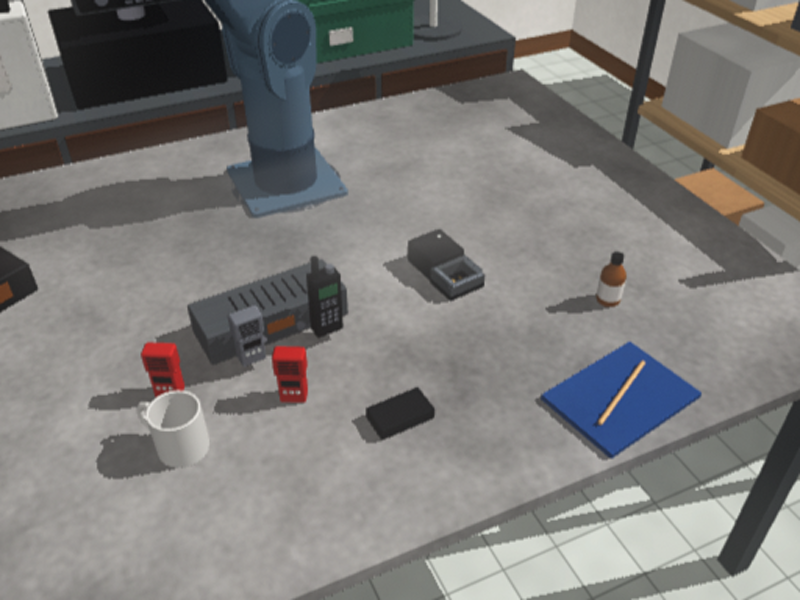

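View pics/top0.png

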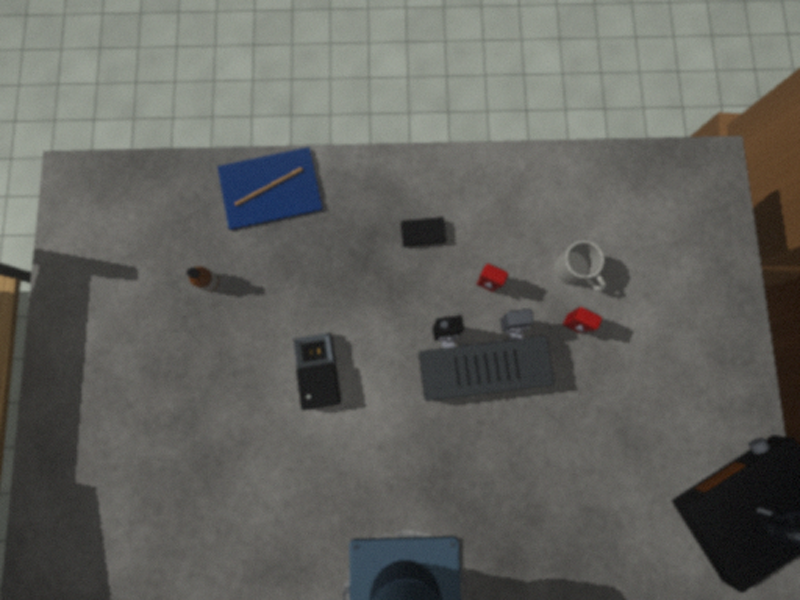

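The scene view shows the grey mic at (247,333) on one clip, the radio at (325,297) and the dock at (447,265). The top view shows the mic at (517,320), the radio at (448,327), the dock at (318,370) and the red decoys at (492,277) and (582,320). Next I'll look at zoomed crops.

```bash
python3 - <<'E'
from h import *
a=pickle.load(open("top0.pkl","rb"))["img"];b=pickle.load(open("scene0.pkl","rb"))["img"]
# crops: top cols 180..380, rows 190..270 x4 ; scene cols 110..320 rows 140..240
A=cv2.resize(a[190:265,180:380],None,fx=4,fy=4,interpolation=cv2.INTER_CUBIC)
B=cv2.resize(b[140:240,115:315],None,fx=4,fy=4*0.7,interpolation=cv2.INTER_CUBIC)
im=np.vstack([A,B]).astype(float);im=(255*(im/255)**.6).astype(np.uint8)
cv2.imwrite("pics/crop0.png",im[:,:,::-1]);print(im.shape)
E
```

```text
(580, 800, 3)
```

View pics/crop0.png

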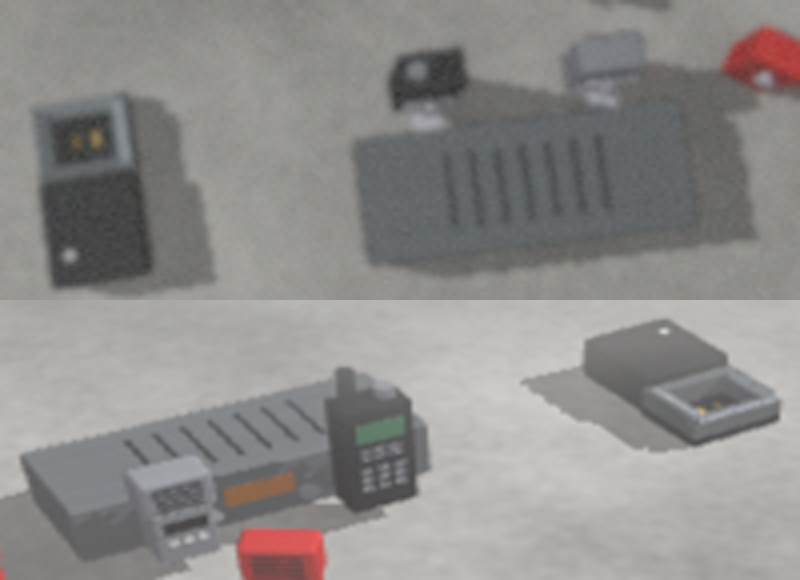

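The crop (4x) puts the hanger's top corners near (354,142), (686,102), (697,228) and (370,265). The mic's top face is around (608,55), and the dock pocket is centred near (88,140). Next I'll cast rays through the corners in both views.

```bash
python3 - <<'E'
from h import *
T=pickle.load(open("top0.pkl","rb"));S=pickle.load(open("scene0.pkl","rb"))
ft=lambda p:(180+(p[0]+.5)/4-.5,190+(p[1]+.5)/4-.5)
fs=lambda p:(115+(p[0]+.5)/4-.5,140+(p[1]-300+.5)/2.8-.5)
def pts(s,f,L,z,n):
    P=np.array([onz(s,*f(p),z)[:2] for p in L]);c=P.mean(0)
    print(n,z,P.round(0).tolist(),"c",c.round(1),"sides",[round(float(np.linalg.norm(P[i]-P[i-1])),1) for i in range(len(P))],"ang",[round(float(np.arctan2(*(P[i]-P[i-1])[::-1])),3) for i in range(len(P))]);return P
pts(T,ft,[(354,142),(686,102),(697,228),(370,265)],65,"box T")
pts(S,fs,[(82,514),(22,458),(345,376),(428,422)],65,"box S")
pts(T,ft,[(575,40),(641,32),(646,73),(580,82)],121,"mic T")
pts(S,fs,[(127,470),(186,457),(213,468),(148,482)],121,"mic S")
pts(T,ft,[(42,185),(138,170),(152,270),(54,287)],50,"hous T")
pts(S,fs,[(643,385),(585,338),(668,320),(727,355)],50,"hous S")
pts(T,ft,[(52,118),(120,110),(122,158),(56,164)],38,"pock T")
pts(T,ft,[(33,107),(128,94),(136,170),(42,185)],36,"pockouter T")
pts(S,fs,[(643,389),(700,430),(779,400),(728,367)],36,"pockouter S")
# pixel-level pocket mask: non-dark vs background saturation (blue-ish)
for n,s,(u0,u1,v0,v1) in(("T",T,(186,220,210,264)),("S",S,(255,315,140,195))):
    im=s["img"][v0:v1,u0:u1].astype(int);b=im[...,2]-im[...,0]
    m=((b>3)).astype(np.uint8)
    k,l,st,c=cv2.connectedComponentsWithStats(m);i=1+np.argmax(st[1:,4])
    pts_=np.argwhere(l==i)[:,::-1].astype(np.float32)+[u0,v0]
    r=cv2.minAreaRect(pts_.astype(np.float32));print(n,st[i],r,onz(s,*r[0],38))
E
```

```text
box T 65 [[473.0, -38.0], [498.0, -301.0], [400.0, -302.0], [378.0, -47.0]] c [ 437.4 -172.2] sides [95.3, 264.2, 97.9, 255.9] ang [0.099, -1.476, -3.127, 1.657]
box S 65 [[506.0, -290.0], [413.0, -307.0], [383.0, -67.0], [477.0, -41.0]] c [ 444.7 -176.4] sides [250.8, 95.0, 241.2, 97.3] ang [-1.453, -2.965, 1.694, 0.274]
mic T 121 [[542.0, -205.0], [547.0, -255.0], [516.0, -257.0], [511.0, -207.0]] c [ 529.2 -230.8] sides [31.9, 50.5, 31.2, 50.3] ang [0.059, -1.474, -3.088, 1.682]
mic S 121 [[525.0, -258.0], [523.0, -219.0], [544.0, -209.0], [545.0, -250.0]] c [ 534.4 -233.9] sides [22.2, 38.2, 24.0, 41.6] ang [-2.801, 1.612, 0.47, -1.545]
hous T 50 [[446.0, 209.0], [456.0, 133.0], [378.0, 123.0], [367.0, 199.0]] c [411.7 166.1] sides [79.7, 76.6, 78.6, 77.4] ang [0.126, -1.441, -3.006, 1.715]
hous S 50 [[469.0, 128.0], [377.0, 125.0], [374.0, 197.0], [449.0, 207.0]] c [417.5 164.2] sides [81.8, 91.8, 71.8, 75.9] ang [-1.325, -3.11, 1.617, 0.139]
pock T 38 [[500.0, 204.0], [505.0, 149.0], [466.0, 147.0], [463.0, 200.0]] c [483.4 175.2] sides [37.1, 55.1, 38.5, 53.0] ang [0.094, -1.478, -3.102, 1.637]
pockouter T 36 [[509.0, 220.0], [518.0, 143.0], [457.0, 137.0], [446.0, 212.0]] c [482.5 177.7] sides [63.1, 77.3, 61.5, 76.0] ang [0.124, -1.458, -3.04, 1.704]
pockouter S 36 [[459.0, 133.0], [536.0, 140.0], [517.0, 214.0], [452.0, 207.0]] c [491.1 173.6] sides [74.5, 76.9, 76.6, 65.4] ang [-1.474, 0.085, 1.819, -3.04]
T [  3   4  25  22 232] ((200.66497802734375, 224.3096466064453), (20.09166717529297, 24.08150291442871), 85.91438293457031) [482.40015278 177.8668837   38.        ]
S [ 22  24  33  21 204] ((292.9275207519531, 173.82395935058594), (17.3513126373291, 28.06669807434082), 67.61986541748047) [492.87820871 173.0837125   38.        ]
```

Both views agree with the given sizes. The mic is at about (529.5,-232) with yaw 0.095, and the pocket is at about (483,176) with yaw 0.12. I'll approach above the mic.

```bash
cat >> h.py <<'E'
def go(x,y,z,yaw):
    o=manip.observe();R=cv2.Rodrigues(np.array(o["tool_rot"]))[0];d=np.array([x,y,z])-o["tcp_pos"]
    a=np.arctan2(R[1,1],R[0,1]);w=yaw+np.pi/2
    dy=(a-w+np.pi/2)%np.pi-np.pi/2   # tool z down: +turn lowers heading
    print("t",round(o["time"],2),"tcp",o["tcp_pos"].round(1),"tilt",R[:,2].round(3),"axis",round(a,3),"q7",o["joint_positions"][6].round(2),"shift",(R.T@d).round(1),"turn",round(dy,3),"w",round(o["width"],1),"F",o["contact_force"].round(1),round(o["grip_force"],1))
E
python3 -c "
from h import *
go(529.5,-232,230,.095)"
```

```text
t 0.1 tcp [ 207.2 -615.5  230.5] tilt [-0.001  0.001 -1.   ] axis -1.246 q7 -0.07 shift [ 427.8 -260.6    0.9] turn 0.23 w 85.3 F [-0.4 -0.2 -0.4] 0.0
```

Emit:
carry_out --moves '[[[40,-24,0],0.05,1],[[80,-49,0],0.1,1],[[120,-73,0],0.15,1],[[160,-98,0],0.2,1],[[200,-122,0],0.23,1]]'

```text
time: 0.6
tcp_pos: [358.8, -434.7, 231.0]
tool_rot: [-3.138, -0.146, 0.001]
contact_force: [1.0, -0.2, -0.2]
width: 85.3
grip_force: 0.0
```

```bash
python3 -c "
from h import *
go(529.5,-232,230,.095)"
```

```text
t 0.6 tcp [ 358.8 -434.7  231. ] tilt [-0.  0. -1.] axis -1.478 q7 -0.68 shift [ 188.8 -186.     1. ] turn -0.002 w 85.3 F [ 1.  -0.2 -0.2] 0.0
```

Emit:
carry_out --moves '[[[35,-35,0],0,1],[[70,-70,0],0,1],[[105,-105,0],0,1],[[140,-140,0],0,1],[[180,-180,0],0,1]]'

```text
time: 1.1
tcp_pos: [516.7, -243.7, 231.1]
tool_rot: [-3.138, -0.148, 0.001]
contact_force: [1.0, 0.0, 0.4]
width: 85.2
grip_force: 0.0
```

Emit:
carry_out --moves '[[[0,0,0],0,1],[[0,0,0],0,1],[[0,0,0],0,1]]'

```text
time: 1.4
tcp_pos: [514.9, -246.6, 230.9]
tool_rot: [3.138, 0.146, -0.002]
contact_force: [-1.1, 0.0, -0.4]
width: 85.4
grip_force: 0.0
```

```bash
python3 -c "
from h import *
go(529.5,-232,150,.095)
s=save('scene','s1');t=save('top','t1')
for q,c in((s,(115,260,140,240)),(t,(250,400,160,260))):
  print(proj(q,(529.5,-232,121)))
B=cv2.resize(s['img'][100:240,115:265],(600,560),interpolation=cv2.INTER_CUBIC)
cv2.imwrite('pics/s1.png',B[:,:,::-1])"
```

```text
t 1.4 tcp [ 514.9 -246.6  230.9] tilt [-0.001 -0.001 -1.   ] axis -1.478 q7 -1.15 shift [ 16.  -13.2  80.9] turn -0.002 w 85.4 F [-1.1  0.  -0.4] 0.0
(np.float64(156.98374006867286), np.float64(198.70320707184686))
(np.float64(332.64180663649023), np.float64(203.6781691741335))
```

View pics/s1.png

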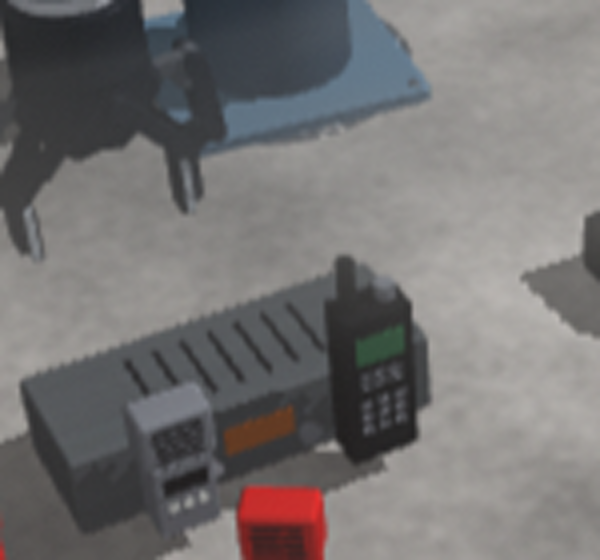

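The fingertips hang above and behind the mic, whose top-face centre shows at about (168,403) in the crop against (168,395) predicted. That fits x ≈ 531, so I'll descend over the head.

Emit:
carry_out --moves '[[[17.5,-13,0],0,1],[[17.5,-13,40],0,1],[[17.5,-13,80],0,1],[[17.5,-13,80],0,1],[[17.5,-13,80],0,1]]'

```text
time: 2.0
tcp_pos: [531.6, -231.7, 151.6]
tool_rot: [-3.138, -0.146, 0.002]
contact_force: [-1.1, 0.2, 0.4]
width: 85.5
grip_force: 0.0
```

```bash
python3 -c "
from h import *
go(531,-232.5,82,.095)"
```

```text
t 2.0 tcp [ 531.6 -231.7  151.6] tilt [-0.001  0.    -1.   ] axis -1.478 q7 -1.2 shift [-0.5  0.7 69.6] turn -0.002 w 85.5 F [-1.1  0.2  0.4] 0.0
```

Emit:
carry_out --moves '[[[0,0,20],0,1],[[0,0,40],0,1],[[0,0,60],0,1],[[0,0,69],0,1],[[0,0,69],0,1]]'

```text
time: 2.5
tcp_pos: [532.4, -231.3, 83.0]
tool_rot: [3.138, 0.148, 0.001]
contact_force: [-0.2, 0.1, 0.1]
width: 84.7
grip_force: 0.0
```

Emit:
carry_out --moves '[[[0,0,0],0,0.6],[[0,0,0],0,0.5],[[0,0,0],0,0.4],[[0,0,0],0,0.3],[[0,0,0],0,0.3]]' --squeeze 30

```text
time: 3.0
tcp_pos: [534.0, -232.6, 84.1]
tool_rot: [3.135, 0.148, 0.006]
contact_force: [0.5, -3.3, 7.4]
width: 50.4
grip_force: 32.0
```

```bash
python3 -c "
from h import *
go(531,-232.5,82,.095)"
```

```text
t 3.0 tcp [ 534.  -232.6   84.1] tilt [ 0.004 -0.003 -1.   ] axis -1.477 q7 -1.22 shift [-3.  -0.3  2.1] turn -0.001 w 50.4 F [ 0.5 -3.3  7.4] 32.0
```

It's held at 50.4 mm. I'll lift straight up.

Emit:
carry_out --moves '[[[0,0,0],0,0.3],[[0,0,-8],0,0.3],[[0,0,-16],0,0.3],[[0,0,-26],0,0.3],[[0,0,-36],0,0.3]]' --squeeze 50

```text
time: 3.5
tcp_pos: [533.0, -229.8, 119.0]
tool_rot: [-3.137, -0.15, -0.002]
contact_force: [3.8, 0.8, -5.4]
width: 49.7
grip_force: 53.0
```

Emit:
carry_out --moves '[[[0,0,-15],0,0.3],[[0,0,-30],0,0.3],[[0,0,-30],0,0.3],[[0,0,-30],0,0.3]]'

```text
time: 3.9
tcp_pos: [533.2, -231.0, 149.3]
tool_rot: [3.137, 0.149, 0.004]
contact_force: [4.7, 1.0, 0.2]
width: 49.7
grip_force: 53.6
```

```bash
python3 -c "
from h import *
go(531,-232.5,280,.095)
s=save('scene','s2')
B=cv2.resize(s['img'][80:230,115:275],(640,600),interpolation=cv2.INTER_CUBIC)
cv2.imwrite('pics/s2.png',B[:,:,::-1])"
```

```text
t 3.9 tcp [ 533.2 -231.   149.3] tilt [ 0.003 -0.001 -1.   ] axis -1.476 q7 -1.2 shift [  -2.     1.4 -130.7] turn -0.0 w 49.7 F [4.7 1.  0.2] 53.6
```

View pics/s2.png

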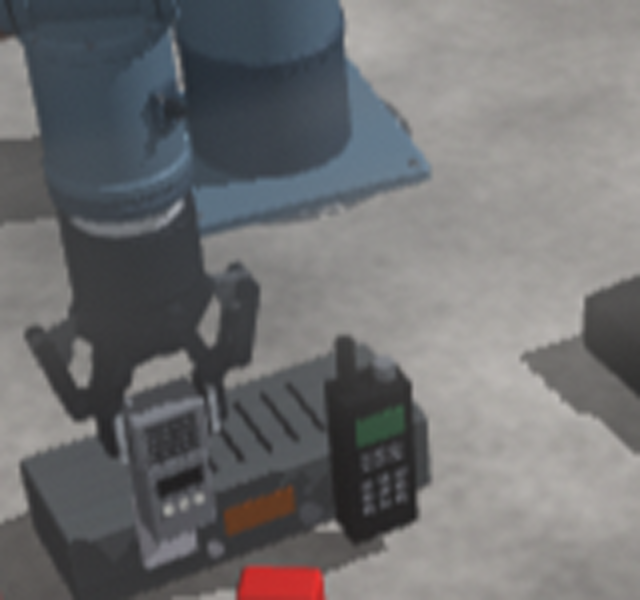

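The mic is gripped and clear of its clip, and the radio hasn't moved. I'll raise it to pass over the radio and carry it to the dock.

Emit:
carry_out --moves '[[[0,0,-30],0,0.3],[[0,0,-60],0,0.3],[[0,0,-90],0,0.3],[[0,0,-120],0,0.3],[[0,0,-135],0,0.3]]'

```text
time: 4.45
tcp_pos: [530.9, -231.4, 284.4]
tool_rot: [3.138, 0.148, -0.004]
contact_force: [0.3, -0.7, -1.9]
width: 49.6
grip_force: 53.1
```

```bash
python3 -c "
from h import *
go(485,176,280,.12)"
```

```text
t 4.45 tcp [ 530.9 -231.4  284.4] tilt [-0.002 -0.    -1.   ] axis -1.477 q7 -1.18 shift [  -7.4 -409.9    4.3] turn -0.026 w 49.6 F [ 0.3 -0.7 -1.9] 53.1
```

Emit:
carry_out --moves '[[[0,-25,0],0,0.3],[[-2,-60,0],0,0.3],[[-3,-95,0],0,0.3],[[-4,-130,0],-0.01,0.3],[[-4,-165,0],-0.01,0.3]]'

```text
time: 4.95
tcp_pos: [509.8, -66.4, 281.6]
tool_rot: [3.137, 0.164, -0.009]
contact_force: [0.0, -1.0, -1.9]
width: 49.2
grip_force: 53.1
```

Emit:
carry_out --moves '[[[0,-35,0],0,0.3],[[0,-70,0],0,0.3],[[-1,-105,0],0,0.3],[[-2,-140,0],-0.01,0.3],[[-3,-175,0],-0.02,0.3]]'

```text
time: 5.45
tcp_pos: [489.0, 106.6, 281.7]
tool_rot: [3.133, 0.195, -0.008]
contact_force: [0.4, 0.7, -1.2]
width: 49.7
grip_force: 53.1
```

```bash
python3 -c "
from h import *
go(485,176,280,.12)"
```

```text
t 5.45 tcp [489.  106.6 281.7] tilt [-0.005 -0.003 -1.   ] axis -1.446 q7 -1.83 shift [  4.6 -69.3   1.5] turn 0.004 w 49.7 F [ 0.4  0.7 -1.2] 53.1
```

Emit:
carry_out --moves '[[[1,-20,10],0,0.3],[[2,-40,40],0,0.3],[[3,-60,70],0,0.3],[[4.5,-69.5,100],0,0.3],[[4.5,-69.5,140],0,0.3]]'

```text
time: 5.95
tcp_pos: [485.9, 177.1, 141.8]
tool_rot: [3.134, 0.2, -0.003]
contact_force: [0.4, 0.5, -1.3]
width: 49.7
grip_force: 53.1
```

Emit:
carry_out --moves '[[[0,0,0],0,0.3],[[0,0,0],0,0.3],[[0,0,0],0,0.3]]'

```text
time: 6.25
tcp_pos: [487.9, 176.0, 144.8]
tool_rot: [3.135, 0.195, 0.002]
contact_force: [0.2, 0.4, -2.1]
width: 49.5
grip_force: 52.9
```

```bash
python3 -c "
from h import *
go(485,176,140,.12)
s=save('scene','s3');t=save('top','t3')
f=lambda i,w,h:cv2.resize(i,(w,h),interpolation=cv2.INTER_CUBIC)
B=np.hstack([f(s['img'][100:200,245:325],480,600),f(t['img'][190:270,180:220],300,600)])
B=(255*(B/255.)**.6).astype(np.uint8)
cv2.imwrite('pics/s3.png',B[:,:,::-1])"
```

```text
t 6.25 tcp [487.9 176.  144.8] tilt [ 0.002 -0.    -1.   ] axis -1.447 q7 -2.05 shift [-2.9 -0.4  4.8] turn 0.004 w 49.5 F [ 0.2  0.4 -2.1] 52.9
```

View pics/s3.png

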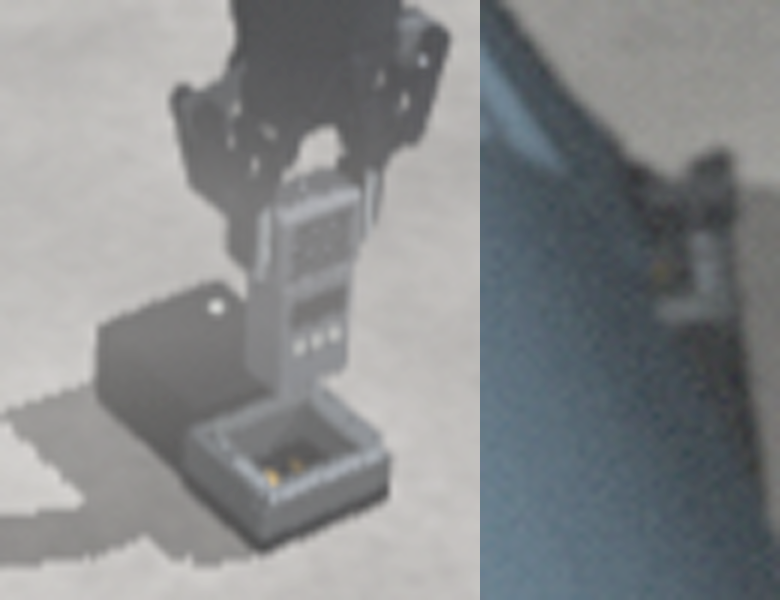

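The scene crop shows the mic upright over the pocket, grille to the front. Its foot's front edge runs (280,397)–(348,372), and the rim corners are (187,437), (267,505) and (388,455). The arm hides the dock in the top view. I'll check the lean and the offset in this view.

```bash
python3 - <<'E'
from h import *
s=pickle.load(open("s3.pkl","rb"))
f=lambda x,y:(245+(x+.5)/6-.5,100+(y+.5)/6-.5)
for z in(80,84):
  print(z,"bottom",onz(s,*f(314,385),z),"top",onz(s,*f(318,214),z+100),"L/R",onz(s,*f(280,397),z),onz(s,*f(348,372),z))
print("rim",[onz(s,*f(*p),38).round(1).tolist() for p in((187,437),(267,505),(388,455))])
# predicted pixels in crop for mic upright with front centre at c, yaw .12, underside z
from itertools import product
for c,z in product([(487,174)],[82]):
  R=np.array([[np.cos(.12),-np.sin(.12)],[np.sin(.12),np.cos(.12)]])
  for n,p in(("FL",(15,-21,0)),("FR",(15,21,0)),("HL",(15,-25,100)),("HR",(15,25,100)),("BL",(-15,-21,0))):
    u,v=proj(s,[*(R@p[:2]+c),z+p[2]]);print(n,round((u-245)*6),round((v-100)*6))
  for n,p in(("rimBL",(-31,-38,38)),("rimFL",(31,-38,38)),("rimFR",(31,38,38)),("inFL",(19,-25,34))):
    u,v=proj(s,[*(R@p[:2]+c),p[2]]);print(n,round((u-245)*6),round((v-100)*6))
E
```

```text
80 bottom [503.15574316 178.12065002  80.        ] top [506.28589838 172.5221385  180.        ] L/R [504.61371693 159.25371744  80.        ] [500.99397237 197.55498203  80.        ]
84 bottom [507.70661117 175.42251916  84.        ] top [511.42294884 169.49629914 184.        ] L/R [509.15776398 156.64385321  84.        ] [505.55495396 194.76593004  84.        ]
rim [[466.0, 131.0, 38.0], [528.2, 142.0, 38.0], [519.2, 212.2, 38.0]]
FL 269 393
FR 342 365
HL 272 218
HR 363 185
BL 233 361
rimBL 183 428
rimFL 255 496
rimFR 385 444
inFL 263 480
```

The foot and rim agree within about 1–2 mm and the lean is small. I'll lower it to just above the rim and look again.

Emit:
carry_out --moves '[[[0,0,10],0,0.3],[[0,0,20],0,0.3],[[0,0,30],0,0.3],[[0,0,33],0,0.3],[[0,0,33],0,0.3]]'

```text
time: 6.85
tcp_pos: [486.4, 176.1, 109.3]
tool_rot: [3.135, 0.196, -0.003]
contact_force: [0.0, -0.7, -1.8]
width: 49.6
grip_force: 53.0
```

```bash
python3 - <<'E'
from h import *
go(485,176,140,.12)
s=save('scene','s4')
B=cv2.resize(s['img'][120:200,255:325],(700,600),interpolation=cv2.INTER_CUBIC)
B=(255*(B/255.)**.6).astype(np.uint8);cv2.imwrite('pics/s4.png',B[:,:,::-1])
R=np.array([[np.cos(.12),-np.sin(.12)],[np.sin(.12),np.cos(.12)]]);c=(487,174)
for n,p in(("FL",(15,-21,48)),("FR",(15,21,48)),("HL",(15,-25,148)),("HR",(15,25,148)),("BL",(-15,-21,48)),("rimBL",(-31,-38,38)),("rimFL",(31,-38,38)),("rimFR",(31,38,38))):
    u,v=proj(s,[*(R@p[:2]+c),p[2]]);print(n,round((u-255)*10),round((v-120)*7.5))
E
```

```text
t 6.85 tcp [486.4 176.1 109.3] tilt [-0.002 -0.001 -1.   ] axis -1.446 q7 -2.07 shift [ -1.5  -0.  -30.7] turn 0.005 w 49.6 F [ 0.  -0.7 -1.8] 53.0
FL 344 413
FR 464 377
HL 347 200
HR 497 159
BL 285 371
rimBL 204 384
rimFL 325 471
rimFR 542 405
```

View pics/s4.png

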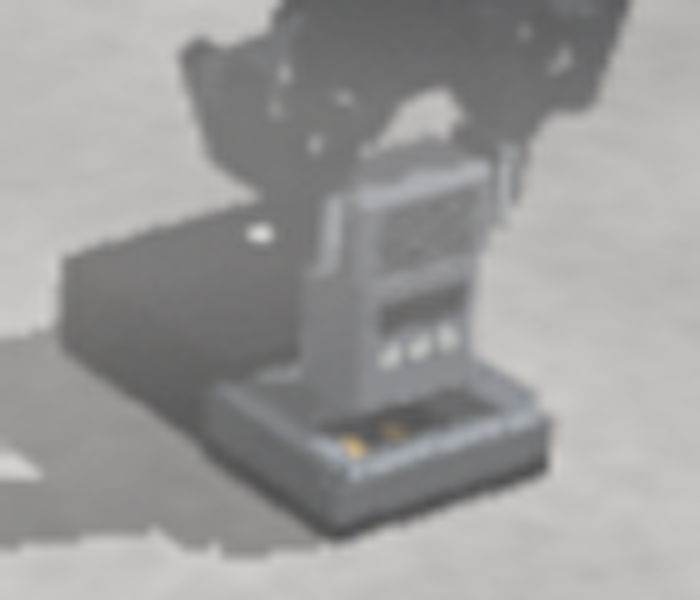

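The foot sits just over the pocket opening, front edge (358,412)–(473,380), about 1–2 mm toward the rear of centre. I'll nudge it forward 1.5 mm and insert it slowly.

Emit:
carry_out --moves '[[[1.5,0,3],0,0.3],[[1.5,0,8],0,0.3],[[1.5,0,13],0,0.3],[[1.5,0,18],0,0.3],[[1.5,0,20],0,0.3]]'

```text
time: 7.4
tcp_pos: [489.0, 176.6, 92.4]
tool_rot: [3.134, 0.195, 0.001]
contact_force: [-12.3, -5.1, 46.9]
width: 49.3
grip_force: 58.4
```

```bash
python3 -c "
from h import *
go(487,176,75,.12)"
```

```text
t 7.4 tcp [489.  176.6  92.4] tilt [ 0.    -0.001 -1.   ] axis -1.446 q7 -2.09 shift [-2.1  0.4 17.4] turn 0.005 w 49.3 F [-12.3  -5.1  46.9] 58.4
```

Contact with the lip shows 47 N up and 12 N toward -x. I'll back up, shift toward the rear and look again.

Emit:
carry_out --moves '[[[0,0,-5],0,0.3],[[0,0,-10],0,0.3],[[-3,1,-10],0,0.3],[[-3,1,-10],0,0.3]]'

```text
time: 7.8
tcp_pos: [485.1, 174.8, 99.9]
tool_rot: [3.135, 0.196, -0.001]
contact_force: [-0.1, 0.0, -1.4]
width: 49.5
grip_force: 53.0
```

```bash
python3 - <<'E'
from h import *
go(487,176,75,.12)
s=save('scene','s5')
B=cv2.resize(s['img'][120:200,255:325],(700,600),interpolation=cv2.INTER_CUBIC)
B=(255*(B/255.)**.6).astype(np.uint8);cv2.imwrite('pics/s5.png',B[:,:,::-1])
E
```

```text
t 7.8 tcp [485.1 174.8  99.9] tilt [-0.001 -0.    -1.   ] axis -1.446 q7 -2.08 shift [ 2.1 -1.  24.9] turn 0.005 w 49.5 F [-0.1  0.  -1.4] 53.0
```

View pics/s5.png

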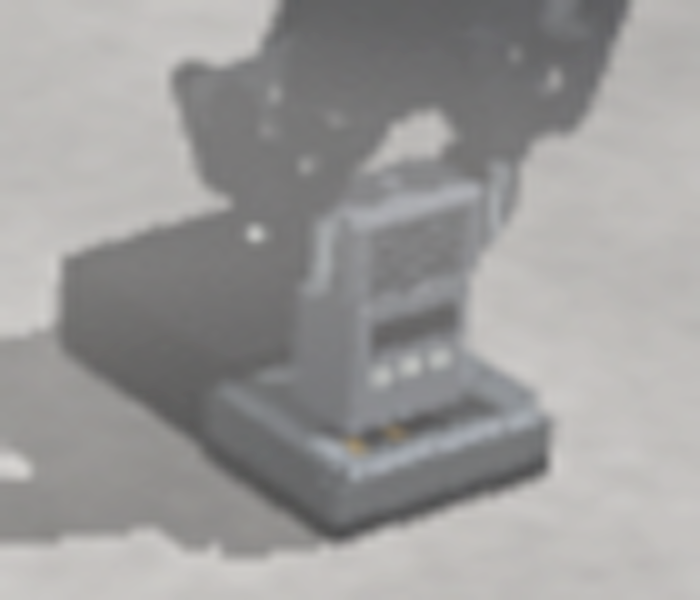

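The foot is at rim level, with front corners at about (350,432) and (462,400), and the rim corners are (205,390), (340,480) and (548,412). I'll measure the offset at the rim height.

```bash
python3 - <<'E'
from h import *
s=pickle.load(open("s5.pkl","rb"))
f=lambda x,y:(255+(x+.5)/10-.5,120+(y+.5)/7.5-.5)
R=np.array([[np.cos(.12),-np.sin(.12)],[np.sin(.12),np.cos(.12)]])
# centre of rim in this view at z=38 via opposite corners (BL, FR)
r={k:onz(s,*f(*p),38)[:2] for k,p in dict(BL=(205,390),FL=(340,480),FR=(548,412)).items()}
c=(r["BL"]+r["FR"])/2;print({k:(R.T@(v-c)).round(1).tolist() for k,v in r.items()},c)
for z in(34,38,42):
  print(z,[(R.T@(onz(s,*f(*p),z)[:2]-c)).round(1).tolist() for p in((350,432),(462,400))],"want (15,-21),(15,21)")
print("headtop",[(R.T@(onz(s,*f(*p),138)[:2]-c)).round(1).tolist() for p in((358,222),(482,183))])
E
```

```text
{'BL': [-31.8, -38.3], 'FL': [34.1, -36.1], 'FR': [31.8, 38.3]} [488.62642957 172.7492656 ]
34 [[7.8, -14.3], [8.7, 24.7]] want (15,-21),(15,21)
38 [[11.8, -17.3], [12.7, 21.6]] want (15,-21),(15,21)
42 [[15.8, -20.2], [16.7, 18.4]] want (15,-21),(15,21)
headtop [[12.6, -20.3], [10.4, 22.9]]
```

Emit:
carry_out --moves '[[[0.5,1,3],0,0.3],[[0.5,1,6],0,0.3],[[0.5,1,9],0,0.3],[[0.5,1,11],0,0.3]]'

```text
time: 8.25
tcp_pos: [486.1, 174.1, 88.7]
tool_rot: [3.135, 0.196, -0.001]
contact_force: [-0.7, 1.1, -2.4]
width: 49.3
grip_force: 53.0
```

Now below the previous contact height with no force, so I'll go on down.

Emit:
carry_out --moves '[[[0,0,3],0,0.3],[[0,0,6],0,0.3],[[0,0,8],0,0.3],[[0,0,8],0,0.3]]'

```text
time: 8.65
tcp_pos: [486.1, 174.2, 80.9]
tool_rot: [3.135, 0.196, -0.001]
contact_force: [0.1, -0.3, -2.1]
width: 49.4
grip_force: 53.0
```

Emit:
carry_out --moves '[[[0,0,1.5],0,0.3],[[0,0,3],0,0.3],[[0,0,4.5],0,0.3],[[0,0,4.5],0,0.3]]'

```text
time: 9.05
tcp_pos: [486.3, 174.2, 76.6]
tool_rot: [3.135, 0.196, -0.0]
contact_force: [0.6, -0.5, -1.5]
width: 49.8
grip_force: 53.0
```

Emit:
carry_out --moves '[[[0,0,1],0,0.3],[[0,0,2],0,0.3],[[0,0,3],0,0.3],[[0,0,3],0,0.3]]'

```text
time: 9.45
tcp_pos: [488.0, 174.4, 76.0]
tool_rot: [3.135, 0.196, 0.005]
contact_force: [-3.7, -2.7, 19.3]
width: 49.5
grip_force: 55.5
```

Floor contact came at the expected height: the TCP is at 76, which puts the underside near 12. I'll ease the load and release gently.

Emit:
carry_out --moves '[[[0,0,-1],0,0.3],[[0,0,-1],0,0.3],[[0,0,-1],0,0.3]]' --squeeze 20

```text
time: 9.75
tcp_pos: [487.8, 174.3, 76.1]
tool_rot: [-3.135, -0.195, -0.004]
contact_force: [-1.3, -1.1, 10.4]
width: 49.3
grip_force: 54.2
```

Emit:
carry_out --moves '[[[0,0,0],0,0.62],[[0,0,0],0,0.7],[[0,0,0],0,0.8],[[0,0,0],0,0.9],[[0,0,0],0,0.9]]'

```text
time: 10.25
tcp_pos: [486.2, 174.2, 74.6]
tool_rot: [3.135, 0.196, -0.001]
contact_force: [-0.9, -0.4, -0.4]
width: 76.9
grip_force: 0.0
```

```bash
python3 - <<'E'
from h import *
go(487,176,75,.12)
s=save('scene','s6')
B=cv2.resize(s['img'][120:200,255:325],(700,600),interpolation=cv2.INTER_CUBIC)
B=(255*(B/255.)**.6).astype(np.uint8);cv2.imwrite('pics/s6.png',B[:,:,::-1])
E
```

```text
t 10.25 tcp [486.2 174.2  74.6] tilt [-0. -0. -1.] axis -1.446 q7 -2.09 shift [ 1.  -1.7 -0.4] turn 0.005 w 76.9 F [-0.9 -0.4 -0.4] 0.0
```

View pics/s6.png

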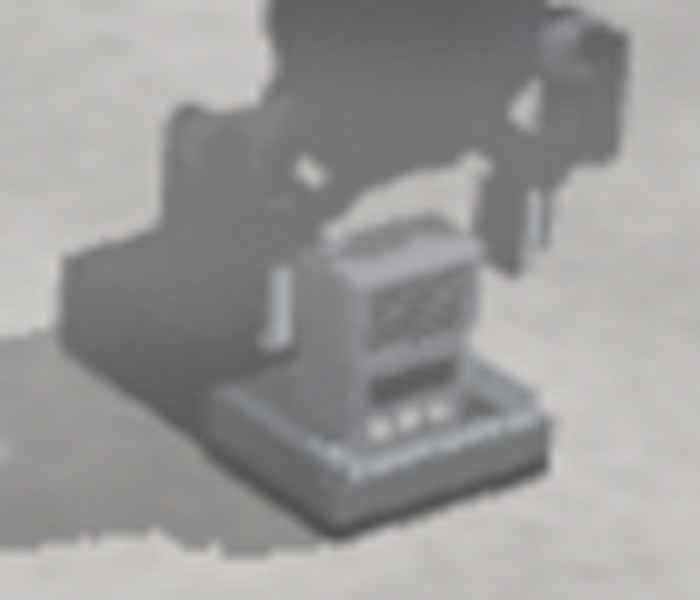

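The mic stands in the pocket, its head top around (355,250)–(480,240) and its grille to the front. Both fingers are clear, so I'll retreat upward.

Emit:
carry_out --moves '[[[0,0,-10],0,0.95],[[0,0,-35],0,1],[[0,0,-65],0,1],[[0,0,-95],0,1],[[0,0,-130],0,1]]'

```text
time: 10.8
tcp_pos: [485.8, 174.1, 206.3]
tool_rot: [3.135, 0.196, -0.001]
contact_force: [0.8, 0.1, -0.1]
width: 85.3
grip_force: 0.0
```

Emit:
carry_out --moves '[[[-20,-25,-10],0,1],[[-40,-60,-10],0,1],[[-50,-95,-10],0,1],[[-50,-130,-10],0,1],[[-50,-150,-10],0,1]]'

```text
time: 11.3
tcp_pos: [416.8, 320.0, 215.9]
tool_rot: [-3.133, -0.201, -0.001]
contact_force: [-0.6, -0.2, 0.1]
width: 85.7
grip_force: 0.0
```

```bash
python3 - <<'E'
from h import *
go(487,176,75,.12)
s=save('scene','s7');t=save('top','t7')
f=lambda i,w,h:cv2.resize(i,(w,h),interpolation=cv2.INTER_CUBIC)
B=np.hstack([f(s['img'][130:200,255:325],560,560),f(t['img'][200:270,180:210],240,560)])
B=(255*(B/255.)**.6).astype(np.uint8);cv2.imwrite('pics/s7.png',B[:,:,::-1])
R=np.array([[np.cos(.12),-np.sin(.12)],[np.sin(.12),np.cos(.12)]])
for z in(12,16,20):
 for n,p in(("HL",(15,-25)),("HR",(15,25)),("BL",(-15,-25)),("BR",(-15,25))):
  u,v=proj(s,[*(R@p+[488.6,172.7]),z+100]);print(z,n,round((u-255)*8),round((v-130)*8))
E
```

```text
t 11.3 tcp [416.8 320.  215.9] tilt [ 0.001  0.002 -1.   ] axis -1.443 q7 -2.34 shift [ 51.1 152.1 140.7] turn 0.008 w 85.7 F [-0.6 -0.2  0.1] 0.0
12 HL 272 222
12 HR 390 177
12 BL 223 179
12 BR 340 135
16 HL 273 213
16 HR 391 168
16 BL 224 170
16 BR 341 126
20 HL 273 204
20 HR 391 159
20 BL 224 160
20 BR 341 117
```

View pics/s7.png

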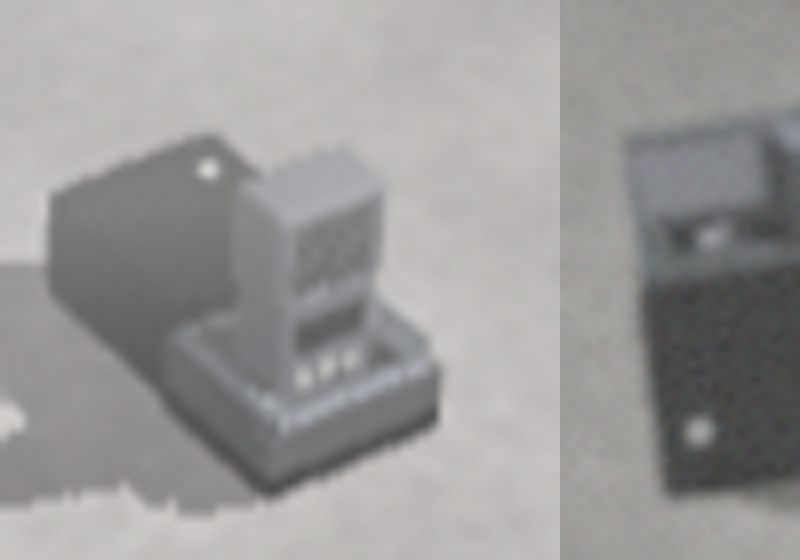

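The mic's top face is at (290,218), (383,183), (238,180) and (335,148). That matches the fully seated, upright prediction within a pixel or so, and the robot is clear. I'll hand it in.

```bash
python3 -c "
from h import *
print(manip.finish_job())"
```

```text
the job is handed in; nothing more can be done
None
```

I handed the job in, but the hand-in gave no verdict: the microphone stands upright and fully seated in the dock's pocket by the camera check, grille to the dock's low front, with the robot clear of everything; the radio had not moved when I looked after the lift, and I did not re-check it or the other desk items at the end.

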